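Check two marks under the pointer, then show the board's underside

ROBOT

A 6-joint arm with a two-finger parallel gripper is mounted at the origin on a cart in front of the work surface, level with it; the furniture and walls round the work are solid. World frame = base frame: x ahead of the robot, y to its left, z up, the work surface at z = 0. Lengths are in m, angles in degrees, forces in N, time in s.
With the tool pointing down it reaches from about 0.375 to 0.9 m from the base axis. Payload 3.1 kg.
Tool frame: the origin (TCP) lies on the centre line of the jaws, within the pads' length; the fingertips stand 8 mm ahead of it and the grasp point (between the pads) lies 11 mm behind it (bot.tip_extent is the distance from the TCP to the fingertips, in m); z points along the fingers, y is the line along which they close (so a half turn about z gives the same grasp; the last joint's range is limited). The gripper opens to 87 mm and grips with 3 to 60 N. Pads are 19 mm wide; open, the fingers measure 117 mm over their backs; the gripper's body (75 mm by 190 mm) begins 51 mm behind the grasp point.
Start: joints at [-84.941, 30.224, 82.088, -0, 67.689, -10.227], TCP at [0.165, -0.603, 0.231] pointing down, gripper open.
Joint ranges: [-176.69, 176.69], [-43.24, 126.21], [12.49, 139.97], [-82, 262], [0, 151.66], [-163.58, 163.58]. Speed limits (degrees/s): [159.86, 159.86, 180, 180, 180, 180].

INTERFACE

Orientations are given as a 3x3 rotation matrix whose columns are the frame's x, y, z axes.
In Python, from rig import bot, vision, workorder gives the robot as it stands.
- The arm moves only by the shell command python3 -m handwheel 'ROWS'. ROWS is JSON, a list of rows, each an object with "delta_rot": the turn, a rotation vector about the tool's x, y, z in rad, a list of three; "xyz": the shift along the tool's x, y, z in mm, a list of three; "hand": the closure, from -1 (fully open) to 1 (shut). A call has exactly 5 rows; each row is the pose to reach, as a shift and turn from the pose commanded when the call began, along the tool's axes at that moment; what a row does not reach only later rows make up. A row lasts 1/8 s, in which the tool goes at most 62.5 mm and 10.7 degrees, less where a joint would pass 70% of its speed; a pose out of reach is approached as far as the arm can. A call with a gripper value outside its range is refused whole. The fingers move at their own pace and stop on an object; the grip force is fixed at half the most. Time passes only in rows, so rows that repeat a pose let the fingers close, or fill a call up. It gives the time, the measured TCP pose, the force, the opening and the grip force at its end, in the units of the state.
- bot.read_state(): the state, without advancing time (a new reading comes with each control period).
- vision.capture(name): name is "scene" or "top" or "wrist"; returns the picture (480x640x3 uint8, red, green, blue); there is no depth.
- vision.camera_model(name): a dict with "camera_matrix" (3x3 intrinsics, pixels), "camera_from_world" (4x4, takes a point from world to camera coordinates). Camera axes: x right, y up, looking along -z (the intrinsics and any distortion apply to the point x, -y, -z); pixel columns grow to the right and rows downward; lengths in m; the calibration is good to about 2 mm. The wrist camera is an equidistant fisheye: a pixel r from the principal point sees the ray r / f radians off the axis. A picture is of the moment at which its call begins: read the wrist's pose just before it. camera_model takes no time and is no camera call; for the wrist camera it gives the pose at the moment of the call.
- workorder.hand_in(): hands the job in; it is judged then, once.
The state is a dict: "time_s": time; "joint_positions": joint angles; "qvel": joint speeds; "tau": joint torques, N m; "position": TCP position; "tcp_rot": TCP orientation; "force": force on the tool from outside, world axes, zero at the start; "moment": the same for the moment, N m; "opening": opening from 0.0 (shut) to 1.0 (fully open); "grasp_force": force on a finger pad.
Only numpy, scipy, OpenCV 4.12 (cv2) and the standard library are available. Lean on these libraries where they do the work, as an engineer would, in place of code of your own. Each camera call takes 0.05 s, during which the arm holds its last target. There are 200 camera calls.

TASK

Move the slide stage's carrier so that the fixed pointer's tip stands over the round mark on the circuit board, pause there for about a second, then do the same with the square mark, the board lying in its nest all the while. Then run the carrier out from under the pointer, draw the board up out of the nest by its heat sink, tip it about 45 degrees, whichever way suits, so that its underside shows, and finish while holding it still like that at least 20 cm above the worktop. Do not knock the pointer or disturb the loupe, the relay and the tweezers beside the stage.

Things in the scene. Friction and masses are not known exactly. Their poses are not given: they have to be found in the camera images.
- stage: Fixed aluminium base plate of the x-y slide stage, 200 x 170 x 12 mm, on the worktop. Origin on the worktop; in its own frame the plate reaches from -75 to +125 mm in x and -85 to +85 mm in y. Its x axis points from the front (knob side) to the pointer post at the back, y to the left, z up. It stands turned by up to 0.3 rad.
- saddle (a joint): Lower slide, along the stage's x axis, m: -0.013 (front stop, toward the robot) to +0.060 (back stop), 0 at the start. About 1.5 N of friction; stays where it is left. At 0.005 or below the board is clear of the pointer and can be lifted; further back the needle and bar may be above it.
- carrier (a joint): Upper slide, along the stage's y axis, riding on the saddle, m: -0.055 (right stop) to +0.055 (left stop), 0 (middle) at the start. About 1.5 N of friction; stays where it is left. The carrier plate is 84 x 132 mm.
- nest (a point): Middle of the nest floor on the carrier's top, 44 mm above the worktop; axes as the stage's. The board lies on it between four black corner angles 12 mm high, with 1.5 mm play on each side. The nest is open upward.
- knob_top (a point): Middle of the top of the carrier's knob, 106 mm above the worktop: an upright black round knob, 18 mm diameter, 34 mm high, on a thinner stem of 10 mm at the carrier's front left corner (58 mm forward and 45 mm left of the nest's middle). Pushing or gripping it moves both slides.
- pointer_tip (a point): Lower end of the fixed pointer's needle, 55 mm above the worktop, 6 mm above the board's top face. The needle (7 mm thick, 2 mm at its tip, 19 mm high) hangs from a 7 mm bar at 74 mm height that runs back to a post 90 mm behind the tip; nothing of it is higher than 85 mm. Where it stands over the stage differs by a centimetre or so each time.
- pointer: The whole fixed pointer: post, bar and needle, on the back of the stage's base plate. Origin at the foot of the post, 12 mm above the worktop; the bar runs along its -x axis.
- board: Green circuit board, 60 (its x) x 110 (its y) x 5 mm, 60 to 130 g, loose in the nest; origin in the middle of its underside, z out of its top face, axes as the stage's at the start. An aluminium finned heat sink, 28 x 28 mm, stands 30 mm above its top face, firm enough to lift by; its middle lies 12 mm forward (-x) of the board's. Other parts on it are at most 3 mm high.
- sink_top (a point): Middle of the top of the board's heat sink, 35 mm above the board's underside, 79 mm above the worktop while in the nest.
- mark_round (a point): Centre of the round brass mark, 10 mm diameter, flat on the board's top near its back left corner (board x = +24, y = +38 mm).
- mark_square (a point): Centre of the square brass mark, 10 mm wide, flat on the board's top near its right end (board x = +10, y = -38 mm).
- loupe: Bystander: small black waisted loupe, 41 mm diameter, 34 mm high, standing left of the stage; origin at the middle of its underside.
- relay: Bystander: black relay block, 35 x 28 x 22 mm, right of the stage's front; origin at the middle of its underside.
- tweezers: Bystander: steel tweezers, 124 x 14 x 8 mm, lying right of the stage; origin at the middle of their underside.

How it is judged:
By the outcome, as a careful person would: the job done as asked, in the order asked, and still so for the second after the job is handed in, while the arm keeps its last pose, push and grip.
It also fails if it takes over 64 s, if anything falls off the work surface, if the arm or the gripper's body presses on something with over 40 N, if the wrist force passes 120 N, or if a joint passes its speed limit or range.

## Working session

There is one attempt and no reset: what is moved stays moved. The work goes in short steps, Python scripts to look and compute and a shell command to move; the robot and the scene stay as the last step left them, time stands still between calls to the robot, and variables do not carry over. Pictures are saved under pics/ and viewed, at most 10 in all, crops included, and the job is handed in when it is done.

```bash
mkdir -p pics; ls
python3 - <<'E'
from rig import bot,vision
import cv2,numpy as np
for n in("scene","top"):
    im=vision.capture(n);cv2.imwrite(f"pics/{n}0.png",im[:,:,::-1]);m=vision.camera_model(n)
    print(n,np.round(m["camera_matrix"],1).tolist(),np.round(m["camera_from_world"],3).tolist(),[k for k in m])
s=bot.read_state();print(s["time_s"],s["position"],np.round(s["tcp_rot"],3).tolist())
E
```

```text
pics
scene [[514.6, 0.0, 322.8], [0.0, 514.6, 243.4], [0.0, 0.0, 1.0]] [[-0.837, -0.547, -0.006, 0.556], [0.398, -0.616, 0.679, -0.186], [-0.375, 0.566, 0.734, -0.791], [0.0, 0.0, 0.0, 1.0]] ['camera_matrix', 'camera_from_world']
top [[437.4, 0.0, 323.1], [0.0, 437.4, 245.9], [0.0, 0.0, 1.0]] [[0.009, -1.0, -0.006, 0.164], [0.996, 0.008, 0.089, -0.582], [-0.089, -0.007, 0.996, -0.874], [0.0, 0.0, 0.0, 1.0]] ['camera_matrix', 'camera_from_world']
0.1 [ 0.1647453  -0.602236    0.22967979] [[0.965, 0.264, -0.0], [0.264, -0.965, 0.002], [0.0, -0.002, -1.0]]
```

View pics/top0.png

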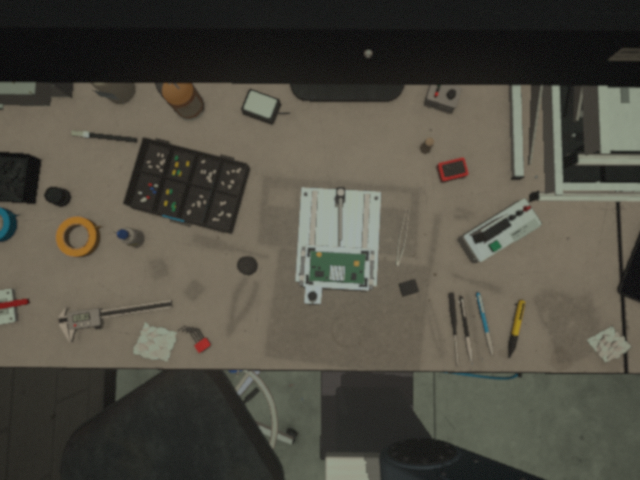

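View pics/scene0.png

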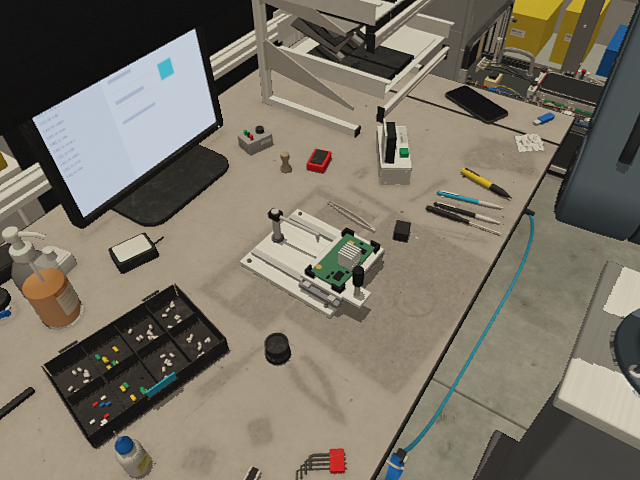

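Top view: the stage spans about (298–380, 188–290), with the board at (337,266), knob (313,296), loupe (247,265), relay (408,287) and tweezers (402,238). Scene view: board at (343,258), knob (358,275). Next I'll enlarge both.

```bash
cat > h.py <<'E'
import numpy as np,cv2
from rig import bot,vision
def cam(n):
    m=vision.camera_model(n);return np.array(m["camera_matrix"]),np.array(m["camera_from_world"])
def ray(n,uv,M=None):
    K,T=M or cam(n);x=(uv[0]-K[0,2])/K[0,0];y=(uv[1]-K[1,2])/K[1,1]
    if n=="wrist":
        r=np.hypot(x,y);s=np.sin(r)/r if r>1e-9 else 1.;d=np.array([x*s,-y*s,-np.cos(r)])
    else: d=np.array([x,-y,-1.])
    R=T[:3,:3];return -R.T@T[:3,3],R.T@d
def onz(n,uv,z,M=None):
    c,d=ray(n,uv,M);return c+d*(z-c[2])/d[2]
def proj(n,p,M=None):
    K,T=M or cam(n);q=T[:3,:3]@np.array(p)+T[:3,3]
    x,y,z=q[0],-q[1],-q[2]
    if n=="wrist":
        r=np.hypot(x,y);t=np.arctan2(r,z);k=t/max(r,1e-9)
    else:k=1/z
    return np.array([K[0,0]*x*k+K[0,2],K[1,1]*y*k+K[1,2]])
E
python3 - <<'E'
import cv2,numpy as np
a=cv2.imread("pics/top0.png")[180:310,280:430];b=cv2.imread("pics/scene0.png")[195:325,235:420]
cv2.imwrite("pics/c0.png",np.hstack([cv2.resize(a,(400,347),interpolation=2),cv2.resize(b,(400,347)[:1]+(347,),interpolation=2)]))
cv2.imwrite("pics/c1.png",np.vstack([cv2.resize(x,None,fx=4*150/150 if i==0 else 3.24,fy=4 if i==0 else 3.24,interpolation=2)[:, :600][:420 if 0 else 300*0+520] for i,x in enumerate([a])]))
E
python3 - <<'E'
from h import *
for n,uv,z in [("top",(313,296),.106),("top",(337,271),.079),("top",(298.5,188),.012),("top",(380.5,191),.012),("top",(340,191),.085),("scene",(358,270),.106),("scene",(350,247),.079)]:
    print(n,uv,onz(n,uv,z).round(4))
E
```

```text
top (313, 296) [0.4801 0.1859 0.106 ]
top (337, 271) [0.5278 0.1409 0.079 ]
top (298.5, 188) [0.7048 0.2218 0.012 ]
top (380.5, 191) [0.6996 0.0483 0.012 ]
top (340, 191) [0.6831 0.1361 0.085 ]
scene (358, 270) [0.4767 0.1885 0.106 ]
scene (350, 247) [0.5235 0.1328 0.079 ]
```

View pics/c1.png

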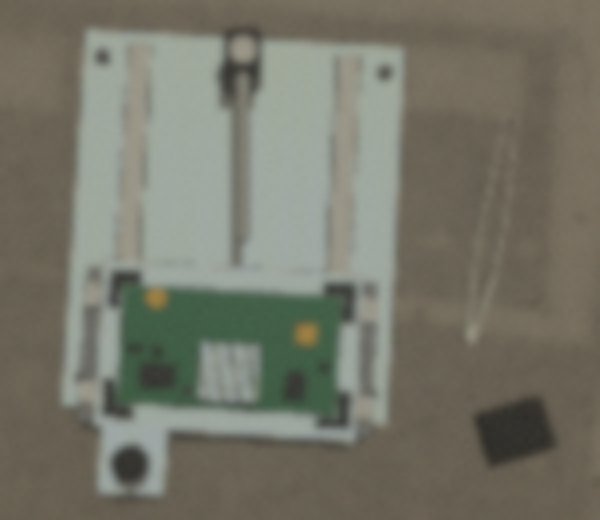

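The enlarged view shows, in full-image pixels, the round mark at about (319.2,254.5), the square mark (356.5,263.5), the knob top (312.5,296), the heat sink (337.5,273) and the needle tip near (339.2,246). I'll take colour centroids and plan the first move toward a wrist-camera view.

Run:
```python
from h import *
def brass(n,box):
    im=cv2.imread(f"pics/{n}0.png");x0,y0,x1,y1=box
    hsv=cv2.cvtColor(im[y0:y1,x0:x1],cv2.COLOR_BGR2HSV)
    m=cv2.inRange(hsv,(10,100,90),(28,255,255))
    k,l,s,c=cv2.connectedComponentsWithStats(m)
    return [(int(s[i,4]),c[i]+[x0,y0]) for i in range(1,k) if s[i,4]>3]
for n,b in (("top",(300,240,375,285)),("scene",(300,225,390,295))):
    for a,c in brass(n,b): print(n,a,c.round(1),onz(n,c,.049).round(4))
r,q=[onz("top",p,.049)[:2] for p in((319.2,254.5),(356.5,263.5))]
v=q-r;yaw=np.arctan2(v[1],v[0])-np.arctan2(-76,-14);print("yaw",np.degrees(yaw),"len",np.linalg.norm(v),"exp",np.hypot(14,76))
print("tip",onz("top",(339.2,246),.055))
p0=np.array(bot.read_state()["position"]);R=np.array(bot.read_state()["tcp_rot"])
K,T=cam("wrist");print("cam in tool",(R.T@(-T[:3,:3].T@T[:3,3]-p0)).round(3),"axis",(-R.T@T[2,:3]).round(3),K[0,0])
for t in [(.36,-.35,.24),(.47,.17,.22)]:print(t,(R.T@(np.array(t)-p0)*1000).round(0))
```

```text
top 17 [318.6 254.4] [0.5617 0.1773 0.049 ]
top 25 [356. 263.] [0.545  0.1023 0.049 ]
scene 18 [351.4 242. ] [0.5409 0.0973 0.049 ]
scene 25 [318.2 266.2] [0.5591 0.1752 0.049 ]
yaw -2.6794582039886077 len 0.07675356495329402 exp 77.27871634544663
tip [0.57832682 0.13622988 0.055     ]
cam in tool [ 0.083  0.001 -0.155] axis [-0.297 -0.001  0.955] 371.64829954431775
(0.36, -0.35, 0.24) [ 255. -192.  -10.]
(0.47, 0.17, 0.22) [ 498. -664.   11.]
```

```bash
python3 -m handwheel '[{"delta_rot":[0,0,0],"xyz":[45,-36,-2],"hand":-1},{"delta_rot":[0,0,0],"xyz":[90,-74,-4],"hand":-1},{"delta_rot":[0,0,0],"xyz":[138,-112,-6],"hand":-1},{"delta_rot":[0,0,0],"xyz":[185,-152,-8],"hand":-1},{"delta_rot":[0,0,0],"xyz":[230,-190,-10],"hand":-1}]'
python3 -m handwheel '[{"delta_rot":[0,0,0],"xyz":[29,-52,0],"hand":-1},{"delta_rot":[0,0,0],"xyz":[58,-104,0],"hand":-1},{"delta_rot":[0,0,0],"xyz":[87,-156,0],"hand":-1},{"delta_rot":[0,0,0],"xyz":[116,-208,0],"hand":-1},{"delta_rot":[0,0,0],"xyz":[145,-260,0],"hand":-1}]'
python3 - <<'E'
from h import *
s=bot.read_state();p=np.array(s["position"]);R=np.array(s["tcp_rot"])
print(s["time_s"],p,s["joint_positions"])
print((R.T@(np.array([.479,.187,.16])-p)*1000).round(0))
E
```

```text
time_s: 0.72
position: [0.3373, -0.3569, 0.2404]
tcp_rot: [[0.965, 0.263, -0.0], [0.263, -0.965, 0.001], [0.0, -0.001, -1.0]]
force: [0.4, -0.3, -0.6]
opening: 1.0
grasp_force: 0.0
time_s: 1.35
position: [0.408, -0.0681, 0.2405]
tcp_rot: [[0.965, 0.263, 0.0], [0.263, -0.965, -0.0], [0.0, 0.0, -1.0]]
force: [1.1, 0.2, -0.4]
opening: 0.999
grasp_force: 0.0
1.35 [ 0.40802956 -0.06809122  0.24053651] [-2.50417930e+01  1.29920656e+01  1.10034182e+02  4.55930724e-03
  5.69579851e+01  4.96985585e+01]
[ 136. -227.   81.]
```

```bash
python3 -m handwheel '[{"delta_rot":[0,0,0.1],"xyz":[30,-50,0],"hand":-1},{"delta_rot":[0,0,0.2],"xyz":[60,-100,10],"hand":-1},{"delta_rot":[0,0,0.314],"xyz":[90,-150,30],"hand":-1},{"delta_rot":[0,0,0.314],"xyz":[115,-193,55],"hand":-1},{"delta_rot":[0,0,0.314],"xyz":[136,-225,75],"hand":-1}]'
python3 - <<'E'
from h import *
im=vision.capture("wrist");cv2.imwrite("pics/w1.png",im[:,:,::-1])
s=bot.read_state();p=np.array(s["position"]);R=np.array(s["tcp_rot"])
print(s["time_s"],p,R.round(3).tolist())
print((R.T@(np.array([.479,.187,.088])-p)*1000).round(1), "knob px",proj("wrist",(.479,.187,.106)))
E
```

```text
time_s: 1.98
position: [0.4795, 0.1851, 0.1644]
tcp_rot: [[0.999, -0.045, -0.001], [-0.045, -0.999, -0.0], [-0.001, 0.0, -1.0]]
force: [0.1, 0.2, -0.5]
opening: 0.998
grasp_force: 0.0
2.025 [0.48008761 0.18811057 0.16240957] [[0.999, -0.045, -0.002], [-0.045, -0.999, 0.002], [-0.002, -0.002, -1.0]]
[-0.9  1.3 74.4] knob px [320.45514923 270.52541916]
```

View pics/w1.png

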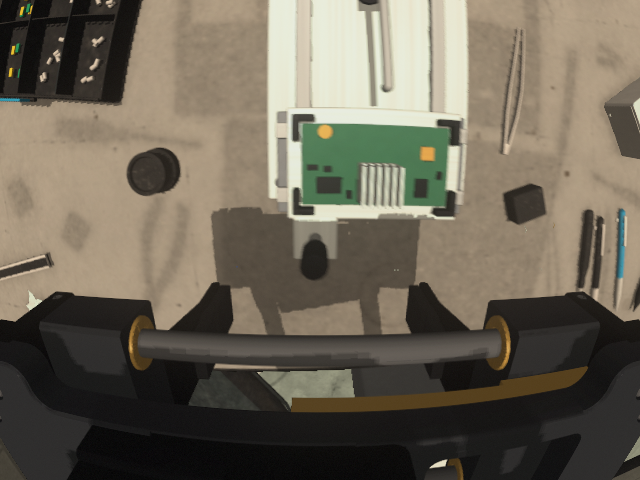

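The wrist view shows the knob top near (314,267), the marks at (325,131) and (428,154), and the bar end at (388,90). The thin dark line to (374,104) may be only the bar's shadow, so I'll crop there to check.

```bash
python3 -m handwheel '[{"delta_rot":[0,0,0],"xyz":[-1,-2,15],"hand":-1},{"delta_rot":[0,0,0],"xyz":[-1,-2,35],"hand":-1},{"delta_rot":[0,0,0],"xyz":[-1,-2,55],"hand":-1},{"delta_rot":[0,0,0],"xyz":[-1,-2,70],"hand":-1},{"delta_rot":[0,0,0],"xyz":[-1,-2,74],"hand":-1}]'
python3 - <<'E'
from h import *
print(onz("wrist",(314,267),.106),"stale pose, ignore")
im=vision.capture("wrist");cv2.imwrite("pics/w2.png",im[:,:,::-1])
s=bot.read_state();print(s["time_s"],s["position"])
c=im[20:270,240:520,::-1];cv2.imwrite("pics/w2c.png",cv2.resize(c,None,fx=2.4,fy=2.4,interpolation=2))
print("nadir",proj("wrist",-np.array(cam("wrist")[1][:3,:3]).T@cam("wrist")[1][:3,3]-[0,0,.2]))
E
```

```text
time_s: 2.65
position: [0.4781, 0.1842, 0.0906]
tcp_rot: [[0.999, -0.048, -0.002], [-0.048, -0.999, -0.0], [-0.002, 0.001, -1.0]]
force: [0.8, 0.0, 1.1]
opening: 0.999
grasp_force: 0.0
[0.50733518 0.18424109 0.106     ] stale pose, ignore
2.7 [0.47831258 0.18436632 0.09072287]
nadir [319.37296571 129.29340018]
```

View pics/w2c.png

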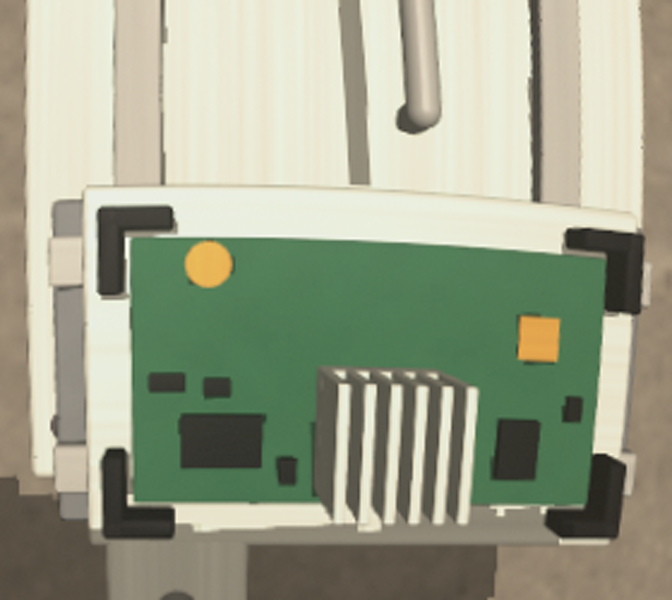

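This confirms it: the dark line is a shadow. The bar's real end is at crop (424,112), with the dark needle showing just beneath it toward (402,125). Brass marks are at crop (208,264) and (539,339).

```bash
cat >> h.py <<'E'
def marks(im):
    hsv=cv2.cvtColor(im,cv2.COLOR_RGB2HSV)[:300,150:560]
    m=cv2.inRange(hsv,(10,110,120),(28,255,255));k,l,s,c=cv2.connectedComponentsWithStats(m)
    return [(int(s[i,4]),tuple(s[i,2:4]),c[i]+[150,0]) for i in range(1,k) if s[i,4]>60]
E
python3 - <<'E'
from h import *
im=cv2.imread("pics/w2.png")[:,:,::-1].copy();P=[]
for a,b,c in marks(im): p=onz("wrist",c,.049);P.append(p);print(a,b,c.round(1),p.round(4))
P.sort(key=lambda p:-p[1]);v=(P[-1]-P[0])[:2]
yaw=np.arctan2(v[1],v[0])-np.arctan2(-76,-14);print("yaw",np.degrees(yaw),np.linalg.norm(v))
R=lambda a:np.array([[np.cos(a),-np.sin(a)],[np.sin(a),np.cos(a)]])
n=(P[0]+P[-1])[:2]/2-R(yaw)@[.017,0];print("nest",n,"knob",n+R(yaw)@[-.058,.045],"sink",n+R(yaw)@[-.012,0])
e=(240+424/2.4,20+113/2.4);t=onz("wrist",e,.074);q=proj("wrist",(t[0],t[1],.055));print("tip",t,"px crop",(q-[240,20])*2.4)
d=t[:2];print("tip in nest frame",R(-yaw)@(d-n))
k=(n+R(yaw)@[-.058,.045]);print("top-cam tip px",proj("top",(*d,.055)),"scene",proj("scene",(*d,.055)))
a=cv2.resize(im[40:100,380:450,::-1],None,fx=8,fy=8,interpolation=2)
u,v0=proj("scene",(*d,.055)).astype(int);sc=cv2.imread("pics/scene0.png")[v0-37:v0+23,u-30:u+40-80+60]
b=cv2.resize(cv2.imread("pics/scene0.png")[v0-40:v0+20,u-15:u+15],(240,480),interpolation=2)
cv2.imwrite("pics/needle.png",np.hstack([a,b]))
E
```

```text
304 (np.int32(20), np.int32(20)) [326.4 129.6] [0.5611 0.176  0.049 ]
313 (np.int32(17), np.int32(20)) [464.  160.8] [0.5432 0.1005 0.049 ]
yaw -2.9111386173754394 0.07757268084617906
nest [0.53513813 0.13911588] knob [0.4794984  0.18700346] sink [0.52315362 0.13972533]
tip [0.58999943 0.13340863 0.074     ] px crop [401.56797651 126.58731992]
tip in nest frame [ 0.05508035 -0.00291364]
top-cam tip px [340.64575254 240.18527025] scene [316.64669322 241.18640543]
```

View pics/needle.png

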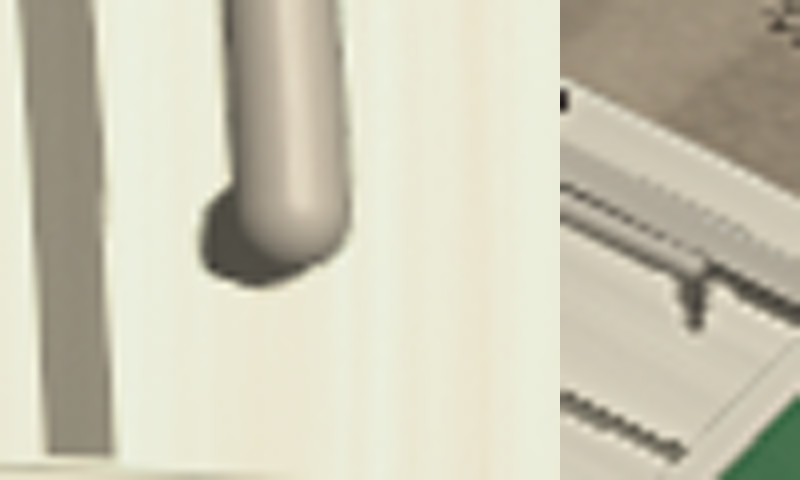

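Cap centre is at full-image (416.6,66), and the needle under it agrees with the scene view (tip at ≈(317.6,242), predicted (316.6,241)). So the tip is at ≈(0.590,0.133). That calls for a saddle of about +31 mm and carrier −41 mm for the round mark, both in range. Gripping the knob now.

```bash
python3 -m handwheel '[{"delta_rot":[0,0,0],"xyz":[1,-2,1],"hand":-1},{"delta_rot":[0,0,0],"xyz":[1,-2,3],"hand":-0.5},{"delta_rot":[0,0,0],"xyz":[1,-2,3],"hand":0},{"delta_rot":[0,0,0],"xyz":[1,-2,3],"hand":1},{"delta_rot":[0,0,0],"xyz":[1,-2,3],"hand":1}]'
python3 -m handwheel '[{"delta_rot":[0,0,0],"xyz":[0,0,0],"hand":1},{"delta_rot":[0,0,0],"xyz":[0,0,0],"hand":1},{"delta_rot":[0,0,0],"xyz":[0,0,0],"hand":1},{"delta_rot":[0,0,0],"xyz":[0,0,0],"hand":1},{"delta_rot":[0,0,0],"xyz":[0,0,0],"hand":1}]'
cat >> h.py <<'E'
def look(f,tip=(.5903,.1332)):
    "measure marks and tell how far each must go to the tip, tool mm"
    M=cam("wrist");s=bot.read_state();R=np.array(s["tcp_rot"]);im=vision.capture("wrist")
    cv2.imwrite(f,im[:,:,::-1]);print("t",s["time_s"],np.round(s["position"],4))
    for a,b,c in marks(im):
        p=onz("wrist",c,.049,M);d=R.T@np.array([tip[0]-p[0],tip[1]-p[1],0])*1000
        print(a,b,c.round(1),p.round(4),"go",d.round(1))
    print("tip px",proj("wrist",(*tip,.055),M).round(1),"bar end px",proj("wrist",(*tip,.074),M).round(1))
E
python3 -c "
from h import *
look('pics/w3.png')
for uv in((317.6,242),):print(onz('scene',uv,.055))"
```

```text
time_s: 3.32
position: [0.48, 0.187, 0.0887]
tcp_rot: [[0.999, -0.047, 0.0], [-0.047, -0.999, 0.0], [0.0, -0.0, -1.0]]
force: [-0.2, 0.1, -0.6]
opening: 0.633
grasp_force: 0.0
time_s: 3.95
position: [0.48, 0.187, 0.0885]
tcp_rot: [[0.999, -0.047, -0.0], [-0.047, -0.999, 0.0], [-0.0, -0.0, -1.0]]
force: [0.5, -0.1, 1.0]
opening: 0.196
grasp_force: 30.0
t 3.95 [0.48   0.187  0.0885]
302 (np.int32(20), np.int32(19)) [333.4 133.1] [0.5608 0.1753 0.049 ] go [31.4 40.6 -0. ]
314 (np.int32(18), np.int32(20)) [471.1 164.8] [0.5429 0.0997 0.049 ] go [ 45.8 -35.7   0. ]
tip px [414.  75.] bar end px [424.1  69.5]
[0.587535   0.13411985 0.055     ]
```

```bash
python3 -m handwheel '[{"delta_rot":[0,0,0],"xyz":[3,4,0],"hand":1},{"delta_rot":[0,0,0],"xyz":[9,12,0],"hand":1},{"delta_rot":[0,0,0],"xyz":[16,21,0],"hand":1},{"delta_rot":[0,0,0],"xyz":[23,30,0],"hand":1},{"delta_rot":[0,0,0],"xyz":[28,36,0],"hand":1}]'
python3 -m handwheel '[{"delta_rot":[0,0,0],"xyz":[2,3,0],"hand":1},{"delta_rot":[0,0,0],"xyz":[3.4,4.6,0],"hand":1},{"delta_rot":[0,0,0],"xyz":[3.4,4.6,0],"hand":1},{"delta_rot":[0,0,0],"xyz":[3.4,4.6,0],"hand":1},{"delta_rot":[0,0,0],"xyz":[3.4,4.6,0],"hand":1}]'
python3 -c "
from h import *
look('pics/w4.png')
im=cv2.imread('pics/w4.png')[10:260,200:520];cv2.imwrite('pics/w4c.png',cv2.resize(im,None,fx=2.4,fy=2.4,interpolation=2))"
```

```text
time_s: 4.62
position: [0.5069, 0.1487, 0.0885]
tcp_rot: [[0.999, -0.048, 0.0], [-0.048, -0.999, -0.0], [0.0, 0.0, -1.0]]
force: [-1.9, 2.3, 1.3]
opening: 0.199
grasp_force: 30.0
time_s: 5.25
position: [0.5096, 0.1447, 0.0885]
tcp_rot: [[0.999, -0.047, 0.0], [-0.047, -0.999, -0.001], [0.001, 0.001, -1.0]]
force: [-0.0, -2.2, 0.3]
opening: 0.195
grasp_force: 30.0
t 5.25 [0.5096 0.1447 0.0885]
312 (np.int32(17), np.int32(19)) [470.9 165.1] [0.5725 0.0575 0.049 ] go [ 14.3 -76.4  -0. ]
tip px [333.5 133.6] bar end px [335. 134.]
```

View pics/w4c.png

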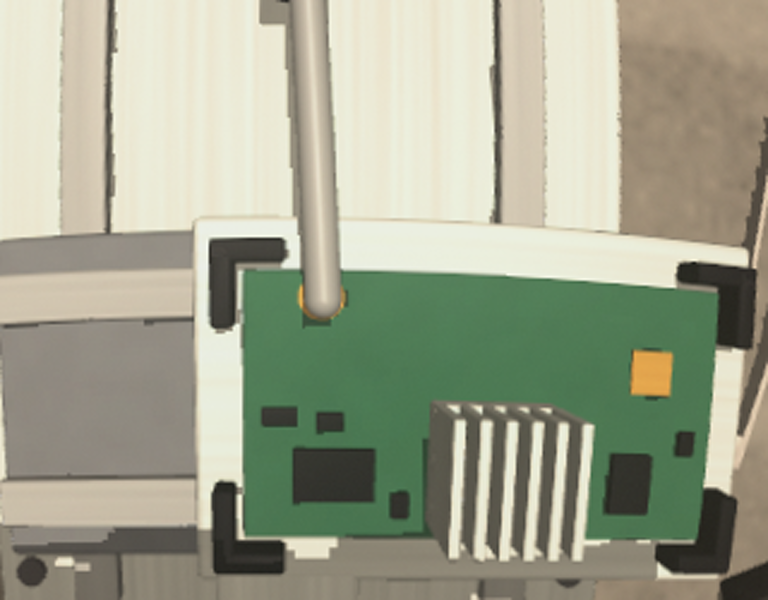

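The bar end sits centred on the round mark at crop (322,300). I'll hold there, then go to the square.

```bash
H='x'
python3 -m handwheel '[{"delta_rot":[0,0,0],"xyz":[0,0,0],"hand":1},{"delta_rot":[0,0,0],"xyz":[0,0,0],"hand":1},{"delta_rot":[0,0,0],"xyz":[0,0,0],"hand":1},{"delta_rot":[0,0,0],"xyz":[0,0,0],"hand":1},{"delta_rot":[0,0,0],"xyz":[0,0,0],"hand":1}]' >/dev/null
python3 -m handwheel '[{"delta_rot":[0,0,0],"xyz":[0,0,0],"hand":1},{"delta_rot":[0,0,0],"xyz":[0,0,0],"hand":1},{"delta_rot":[0,0,0],"xyz":[0,0,0],"hand":1},{"delta_rot":[0,0,0],"xyz":[0,0,0],"hand":1},{"delta_rot":[0,0,0],"xyz":[0,0,0],"hand":1}]' >/dev/null
python3 -m handwheel '[{"delta_rot":[0,0,0],"xyz":[1,-4,0],"hand":1},{"delta_rot":[0,0,0],"xyz":[2,-12,0],"hand":1},{"delta_rot":[0,0,0],"xyz":[4,-22,0],"hand":1},{"delta_rot":[0,0,0],"xyz":[6,-32,0],"hand":1},{"delta_rot":[0,0,0],"xyz":[8,-42,0],"hand":1}]' >/dev/null
python3 -m handwheel '[{"delta_rot":[0,0,0],"xyz":[2,-10,0],"hand":1},{"delta_rot":[0,0,0],"xyz":[4,-20,0],"hand":1},{"delta_rot":[0,0,0],"xyz":[5.5,-28,0],"hand":1},{"delta_rot":[0,0,0],"xyz":[6.2,-33,0],"hand":1},{"delta_rot":[0,0,0],"xyz":[6.2,-34.3,0],"hand":1}]'
python3 -m handwheel '[{"delta_rot":[0,0,0],"xyz":[0,0,0],"hand":1},{"delta_rot":[0,0,0],"xyz":[0,0,0],"hand":1},{"delta_rot":[0,0,0],"xyz":[0,0,0],"hand":1},{"delta_rot":[0,0,0],"xyz":[0,0,0],"hand":1},{"delta_rot":[0,0,0],"xyz":[0,0,0],"hand":1}]'
python3 -c "
from h import *
look('pics/w5.png')
im=cv2.imread('pics/w5.png')[10:260,270:590];cv2.imwrite('pics/w5c.png',cv2.resize(im,None,fx=2.4,fy=2.4,interpolation=2))"
```

```text
time_s: 7.8
position: [0.5274, 0.2209, 0.0885]
tcp_rot: [[0.999, -0.047, 0.0], [-0.047, -0.999, 0.0], [0.0, -0.0, -1.0]]
force: [-1.1, -1.6, 0.5]
opening: 0.203
grasp_force: 30.0
time_s: 8.43
position: [0.5274, 0.2206, 0.0886]
tcp_rot: [[0.999, -0.047, 0.0], [-0.047, -0.999, 0.0], [0.0, -0.0, -1.0]]
force: [-0.3, 2.3, 0.5]
opening: 0.196
grasp_force: 30.0
t 8.425 [0.5274 0.2206 0.0886]
304 (np.int32(20), np.int32(19)) [333.3 133.2] [0.6082 0.2088 0.049 ] go [-14.3  76.4  -0. ]
256 (np.int32(17), np.int32(19)) [470.2 164.5] [0.5905 0.1338 0.049 ] go [-0.2  0.6 -0. ]
tip px [475.4 166.1] bar end px [490.5 170.3]
```

View pics/w5c.png

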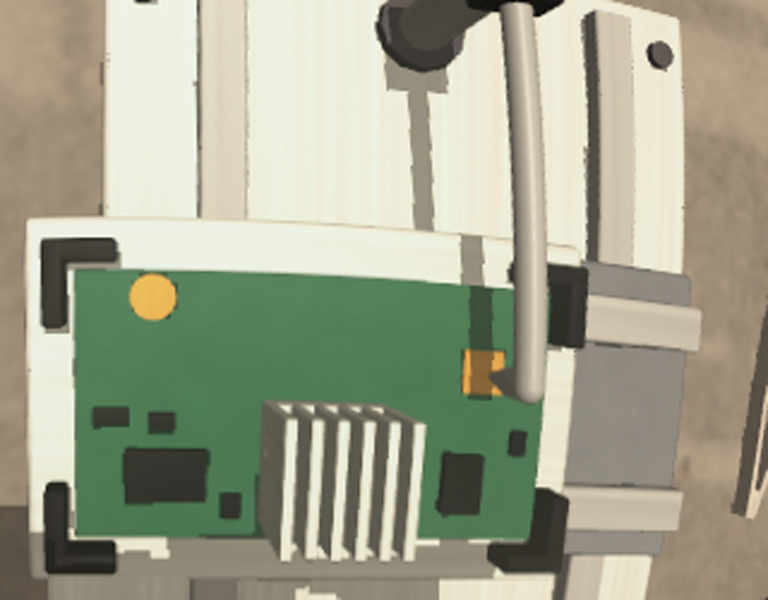

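Square mark: the needle tip shows at crop (490,378) over the mark centre (484,373), within a millimetre once parallax is allowed for. I'll hold, run the carrier out front (x first, so the sink clears the needle), then release and rise.

```bash
python3 -m handwheel '[{"delta_rot":[0,0,0],"xyz":[0,0,0],"hand":1},{"delta_rot":[0,0,0],"xyz":[0,0,0],"hand":1},{"delta_rot":[0,0,0],"xyz":[0,0,0],"hand":1},{"delta_rot":[0,0,0],"xyz":[0,0,0],"hand":1},{"delta_rot":[0,0,0],"xyz":[0,0,0],"hand":1}]' >/dev/null
python3 -m handwheel '[{"delta_rot":[0,0,0],"xyz":[0,0,0],"hand":1},{"delta_rot":[0,0,0],"xyz":[0,0,0],"hand":1},{"delta_rot":[0,0,0],"xyz":[-3,0,0],"hand":1},{"delta_rot":[0,0,0],"xyz":[-10,0,0],"hand":1},{"delta_rot":[0,0,0],"xyz":[-18,0,0],"hand":1}]' >/dev/null
python3 -m handwheel '[{"delta_rot":[0,0,0],"xyz":[-8,2,0],"hand":1},{"delta_rot":[0,0,0],"xyz":[-16,8,0],"hand":1},{"delta_rot":[0,0,0],"xyz":[-24,16,0],"hand":1},{"delta_rot":[0,0,0],"xyz":[-30,25,0],"hand":1},{"delta_rot":[0,0,0],"xyz":[-32,32,0],"hand":1}]'
python3 -m handwheel '[{"delta_rot":[0,0,0],"xyz":[0,4,0],"hand":1},{"delta_rot":[0,0,0],"xyz":[0,4,0],"hand":1},{"delta_rot":[0,0,0],"xyz":[0,4,0],"hand":0},{"delta_rot":[0,0,0],"xyz":[0,4,0],"hand":-0.15},{"delta_rot":[0,0,0],"xyz":[0,4,0],"hand":-0.15}]'
python3 -c "
from h import *
look('pics/w6.png')"
```

```text
time_s: 10.35
position: [0.4749, 0.1901, 0.0886]
tcp_rot: [[0.999, -0.047, -0.001], [-0.047, -0.999, -0.0], [-0.001, 0.0, -1.0]]
force: [2.2, 2.8, -2.9]
opening: 0.196
grasp_force: 30.0
time_s: 10.98
position: [0.4757, 0.1871, 0.0886]
tcp_rot: [[0.999, -0.047, 0.0], [-0.047, -0.999, 0.0], [0.0, -0.0, -1.0]]
force: [-0.7, -0.6, -0.5]
opening: 0.457
grasp_force: 0.0
t 10.975 [0.4757 0.1871 0.0886]
302 (np.int32(20), np.int32(19)) [335.6 135.3] [0.5554 0.1742 0.049 ] go [36.8 39.3  0. ]
310 (np.int32(18), np.int32(19)) [472.6 166.9] [0.5376 0.0988 0.049 ] go [ 51.  -36.8   0. ]
tip px [413.7  67.1] bar end px [423.8  60.8]
```

```bash
python3 -m handwheel '[{"delta_rot":[0,0,0],"xyz":[0,0,-15],"hand":-0.15},{"delta_rot":[0,0,0],"xyz":[0,0,-35],"hand":-0.15},{"delta_rot":[0,0,0],"xyz":[10,10,-45],"hand":-0.15},{"delta_rot":[0,0,0],"xyz":[30,32,-45],"hand":-0.15},{"delta_rot":[0,0,0],"xyz":[44,47,-43],"hand":-0.15}]'
python3 -m handwheel '[{"delta_rot":[0,0,0],"xyz":[0,0,10],"hand":-0.15},{"delta_rot":[0,0,0],"xyz":[0,0,18],"hand":-0.15},{"delta_rot":[0,0,0],"xyz":[0,0,22],"hand":-0.15},{"delta_rot":[0,0,0],"xyz":[0,0,22],"hand":-0.15},{"delta_rot":[0,0,0],"xyz":[0,0,22],"hand":-0.15}]'
python3 -c "
from h import *
look('pics/w7.png')"
```

```text
time_s: 11.65
position: [0.5191, 0.1365, 0.1323]
tcp_rot: [[0.999, -0.048, 0.002], [-0.048, -0.999, -0.0], [0.002, -0.0, -1.0]]
force: [-0.3, 0.2, 0.3]
opening: 0.573
grasp_force: 0.0
time_s: 12.28
position: [0.5172, 0.1383, 0.1096]
tcp_rot: [[0.999, -0.047, 0.0], [-0.047, -0.999, 0.0], [0.0, -0.0, -1.0]]
force: [0.7, 0.1, -0.3]
opening: 0.576
grasp_force: 0.0
t 12.275 [0.5172 0.1383 0.1096]
219 (np.int32(17), np.int32(17)) [254.7 209.5] [0.5552 0.1745 0.049 ] go [36.9 39.6  0. ]
231 (np.int32(16), np.int32(15)) [381.2 231.9] [0.5378 0.0991 0.049 ] go [ 50.9 -36.5   0. ]
tip px [321.1 147. ] bar end px [321.3 148.7]
```

View pics/w7.png

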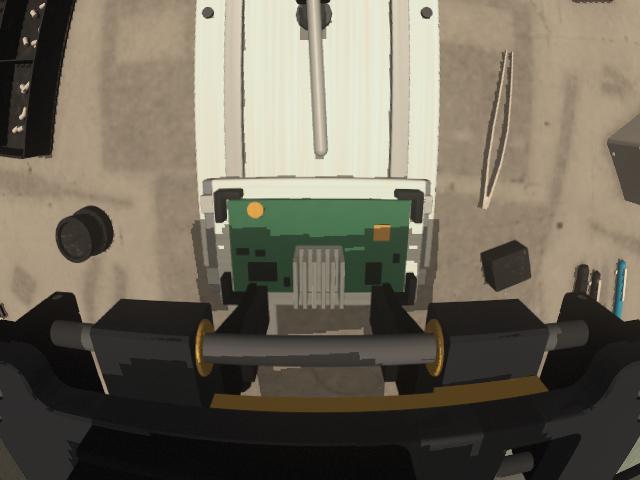

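The sink (297–344, centre 320) sits centred between the fingers (265/373), and all is clear. Descending and gripping.

```bash
python3 -m handwheel '[{"delta_rot":[0,0,0],"xyz":[0,0,15],"hand":-0.15},{"delta_rot":[0,0,0],"xyz":[0,0,30],"hand":-0.15},{"delta_rot":[0,0,0],"xyz":[0,0,42],"hand":-0.15},{"delta_rot":[0,0,0],"xyz":[0,0,46],"hand":-0.15},{"delta_rot":[0,0,0],"xyz":[0,0,46],"hand":-0.15}]'
python3 -m handwheel '[{"delta_rot":[0,0,0],"xyz":[0,0,0],"hand":0},{"delta_rot":[0,0,0],"xyz":[0,0,0],"hand":0.3},{"delta_rot":[0,0,0],"xyz":[0,0,0],"hand":1},{"delta_rot":[0,0,0],"xyz":[0,0,0],"hand":1},{"delta_rot":[0,0,0],"xyz":[0,0,0],"hand":1}]'
python3 -m handwheel '[{"delta_rot":[0,0,0],"xyz":[0,0,0],"hand":1},{"delta_rot":[0,0,0],"xyz":[0,0,-2],"hand":1},{"delta_rot":[0,0,0],"xyz":[0,0,-5],"hand":1},{"delta_rot":[0,0,0],"xyz":[0,0,-10],"hand":1},{"delta_rot":[0,0,0],"xyz":[0,0,-16],"hand":1}]'
```

```text
time_s: 12.95
position: [0.5171, 0.1378, 0.063]
tcp_rot: [[0.999, -0.047, -0.001], [-0.047, -0.999, -0.0], [-0.001, 0.0, -1.0]]
force: [0.6, 0.2, -0.0]
opening: 0.573
grasp_force: 0.0
time_s: 13.58
position: [0.5175, 0.1379, 0.0639]
tcp_rot: [[0.999, -0.047, 0.001], [-0.047, -0.999, 0.0], [0.001, -0.0, -1.0]]
force: [-0.2, -0.3, 2.4]
opening: 0.322
grasp_force: 30.0
time_s: 14.2
position: [0.5172, 0.1378, 0.0798]
tcp_rot: [[0.999, -0.047, -0.0], [-0.047, -0.999, -0.0], [-0.0, 0.0, -1.0]]
force: [-0.6, -0.3, -2.0]
opening: 0.321
grasp_force: 30.0
```

```bash
python3 -m handwheel '[{"delta_rot":[0,0,0],"xyz":[0,0,-15],"hand":1},{"delta_rot":[0,0,0],"xyz":[0,0,-40],"hand":1},{"delta_rot":[0,0,0],"xyz":[0,0,-75],"hand":1},{"delta_rot":[0,0,0],"xyz":[0,0,-110],"hand":1},{"delta_rot":[0,0,0],"xyz":[0,0,-145],"hand":1}]'
python3 -m handwheel '[{"delta_rot":[0,0,0],"xyz":[0,0,-35],"hand":1},{"delta_rot":[0,-0.05,0],"xyz":[0,0,-70],"hand":1},{"delta_rot":[0,-0.12,0],"xyz":[0,0,-105],"hand":1},{"delta_rot":[0,-0.21,0],"xyz":[0,0,-130],"hand":1},{"delta_rot":[0,-0.3,0],"xyz":[0,0,-145],"hand":1}]'
python3 -c "
from h import *
s=bot.read_state();print(np.round(s['joint_positions'],1))"
```

```text
time_s: 14.82
position: [0.517, 0.1379, 0.2267]
tcp_rot: [[0.999, -0.047, 0.001], [-0.047, -0.999, 0.0], [0.001, -0.0, -1.0]]
force: [0.2, 0.5, -1.4]
opening: 0.32
grasp_force: 30.0
time_s: 15.45
position: [0.5173, 0.1379, 0.3726]
tcp_rot: [[0.955, -0.047, -0.294], [-0.045, -0.999, 0.014], [-0.294, -0.0, -0.956]]
force: [0.4, -0.2, -1.8]
opening: 0.321
grasp_force: 30.0
[  2.1  23.3  73.1   1.5 100.6  94.9]
```

```bash
python3 -m handwheel '[{"delta_rot":[0,-0.1,0],"xyz":[0,0,0],"hand":1},{"delta_rot":[0,-0.2,0],"xyz":[0,0,0],"hand":1},{"delta_rot":[0,-0.31,0],"xyz":[0,0,0],"hand":1},{"delta_rot":[0,-0.41,0],"xyz":[0,0,0],"hand":1},{"delta_rot":[0,-0.485,0],"xyz":[0,0,0],"hand":1}]'
python3 -m handwheel '[{"delta_rot":[0,0,0],"xyz":[0,0,0],"hand":1},{"delta_rot":[0,0,0],"xyz":[0,0,0],"hand":1},{"delta_rot":[0,0,0],"xyz":[0,0,0],"hand":1},{"delta_rot":[0,0,0],"xyz":[0,0,0],"hand":1},{"delta_rot":[0,0,0],"xyz":[0,0,0],"hand":1}]'
python3 -c "
from h import *
s=bot.read_state();print(np.round(s['joint_positions'],1))
a=vision.capture('scene');b=vision.capture('wrist')
cv2.imwrite('pics/end.png',np.hstack([cv2.resize(x,(400,300)) for x in(a[:,:,::-1],b[:,:,::-1])]))"
```

```text
time_s: 16.08
position: [0.5175, 0.1378, 0.3699]
tcp_rot: [[0.706, -0.047, -0.707], [-0.033, -0.999, 0.033], [-0.708, 0.0, -0.706]]
force: [0.3, 0.9, -1.2]
opening: 0.319
grasp_force: 30.0
time_s: 16.7
position: [0.5171, 0.1379, 0.3699]
tcp_rot: [[0.707, -0.047, -0.705], [-0.033, -0.999, 0.033], [-0.706, -0.0, -0.708]]
force: [-0.5, -0.2, -0.8]
opening: 0.319
grasp_force: 30.0
[  1.3  37.2  60.    3.6 127.6  95.1]
```

View pics/end.png

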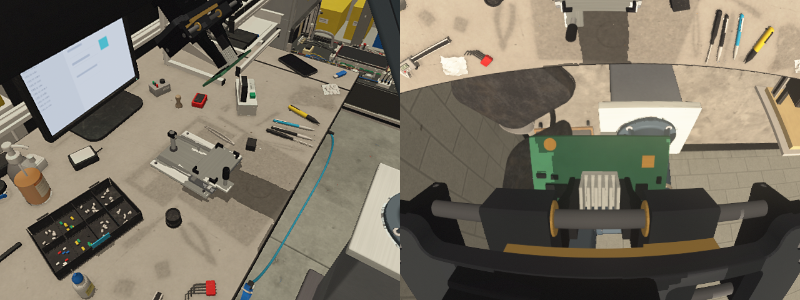

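The wrist view shows the board held at (600,162) by its sink, square to the jaws. The scene view shows the loupe, relay and tweezers undisturbed and the nest empty. Handing in.

```bash
python3 -c "
from rig import workorder
print(workorder.hand_in())"
```

```text
the job is handed in; nothing more can be done
None
```

The job is handed in: the pointer stood over the round mark and then the square mark (each about 1 mm off at most by the camera, held over 1 s), and the board is now held by its heat sink, tipped 45° about 0.35 m above the worktop, with no sign in the pictures of the pointer, loupe, relay or tweezers being disturbed.

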